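Seat the test cover on its hidden pin and hold it pressed on the seal

TASK

Put the hubbed cover on the leak-test station: rest it over the locating pin that stands somewhere along the station's slot, shift it along the slot until it drops onto the pin now hidden beneath it, then press it down until the sprung seal pads are fully home. Finish while still holding it pressed down there: do not let go or ease off. Leave the steel cap, the sample pot and the wash bottle alone.

Things in the scene. Friction and masses are not known exactly. Their poses are not given: they have to be found in the camera images.
- cover_mid (a point): Loose bare-aluminium cover lying flat, hub up, 0.2-0.35 kg: round disc 90 mm across, 10 mm thick, with a solid round hub 36 mm across on its centre; 52 mm high in all (hub stands 42 mm above the disc). Blind bore on its axis in the underside: 13 mm across, 24 mm deep. Point: on the axis, half-way up (26 mm above the underside); z up along the hub. Yaw does not matter.
- station: Leak-test station: steel block fixed to the bench, 150 mm long (its x), 110 mm wide (its y), 30 mm high, a bolt lug at each end (194 mm overall). Origin: centre of its underside, at bench level; z up. A dark slot 66 mm long runs along x in the middle of its top; a black-topped sprung seal pad, 130 mm long, 18 mm wide, lies on each side, centred 33 mm from the slot.
- slot (a point): Point 50 mm above the bench, over the middle of the slot; axes as the station. One upright steel pin, 10 mm across, tapering to 4 mm over its top 6 mm, is clamped in the slot: y = 0 here, tip at z = 0, but anywhere from x = -16 to +16 mm. Its place is not given: see or feel it. The cover's underside is 50 mm above the bench when it rides on the pin's tip.
- pads (a joint): How far both seal pads together are pressed down, m: 0 free, 0.006 fully home at a stop. Pad tops, so the underside of a cover that has dropped onto the pin, are 42 mm above the bench when free and 36 mm fully home. About 5 N starts them moving (more than the cover's weight), 12 N in all brings them home.
- cap_mid (a point): Bystander: steel screw cap, a plain disc 76 mm in diameter and 19 mm high without a hub; point at its centre. Leave alone.
- pot_mid (a point): Bystander: closed steel sample pot, upright cylinder 70 mm in diameter and 95 mm high; point at its centre. Leave alone.
- bottle_mid (a point): Bystander: white plastic wash bottle, 64 mm in diameter and 160 mm high; point at its centre. Leave alone.
Mind the look-alikes: they are no part of the job. What is shaped like the part that bears cover_mid but green is not meant.

How it is judged:
By the outcome, as a careful person would: the job done as asked, in the order asked, and still so for the second after the job is handed in, while the arm keeps its last pose, push and grip.
It also fails if it takes over 48 s, if anything falls off the work surface, if the arm or the gripper's body presses on something with over 40 N, if the wrist force passes 120 N, or if a joint passes its speed limit or range.

ROBOT

A 6-joint arm with a two-finger parallel gripper is mounted at the origin on the work surface. World frame = base frame: x ahead of the robot, y to its left, z up, the work surface at z = 0. Lengths are in m, angles in degrees, forces in N, time in s.
With the tool pointing down it reaches from about 0.35 to 0.875 m from the base axis. Payload 4.2 kg.
Tool frame: the origin (TCP) lies at the very end of the fingers, on their centre line; the grasp point (between the pads) lies 19 mm behind it (r.grip_point_offset is the distance from the TCP to the grasp point, in m); z points along the fingers, y is the line along which they close (so a half turn about z gives the same grasp; the last joint's range is limited). The gripper opens to 87 mm and grips with 3 to 60 N. Pads are 19 mm wide; open, the fingers measure 117 mm over their backs; the gripper's body (75 mm by 190 mm) begins 51 mm behind the grasp point.
Start: joints at [83.686, 22.042, 0.453, 0, -68.411, -14.817], TCP at [0.225, 0.583, 0.223] pointing down, gripper open.
Joint ranges: [-179.83, 179.83], [-69.29, 118.12], [-61.27, 80.66], [-181.25, 117.63], [-171.15, -9.14], [-177.46, 177.46]. Speed limits (degrees/s): [159.86, 159.86, 180, 180, 180, 180].

INTERFACE

Orientations are given as a 3x3 rotation matrix whose columns are the frame's x, y, z axes.
In Python, from station import r, cams gives the robot as it stands. The module is installed in compiled form; this text tells all that it offers.
- The arm moves only by the shell command python3 -m handwheel 'ROWS'. ROWS is JSON, a list that holds one entry, the list of rows, each a list of 7 numbers: the turn, a rotation vector about the tool's x, y, z in units of 6 degrees (1.0 is 6 degrees), then the shift along the tool's x, y, z in m, then the finger opening in m, from 0 to 0.087. In form: [[[ax, ay, az, x, y, z, jaw], ...]]. A call has 1 to 12 rows; each row shifts and turns the commanded pose from where the row before left it, along the tool's axes as they then stand; what a row does not reach is not made up. A row lasts 1/10 s, in which the tool goes at most 50 mm and 8.59 degrees, less where a joint would pass 70% of its speed; a pose out of reach is approached as far as the arm can. A call with a gripper value outside its range is refused whole. The fingers move at their own pace and stop on an object; the grip force is fixed at half the most. Time passes only in rows, so rows that do not move let the fingers close. It gives the time, the measured TCP pose, the force, the opening and the grip force at its end, in the units of the state.
- r.sense(): the state, without advancing time (a new reading comes with each control period).
- cams.capture(name): name is "side" or "top" or "wrist"; returns the picture (384x512x3 uint8, red, green, blue); there is no depth.
- cams.get_calibration(name): a dict with "camera_matrix" (3x3 intrinsics, pixels), "k1" (the pictures are not rectified: a ray, as slopes to the right and down, at radius r is drawn at 1 + k1 r^2 times it, then the intrinsics apply), "rvec" (rotation vector, rad) and "tvec" (3), from world to camera coordinates, as OpenCV has them; the wrist camera has in their place "T_tool_cam" (4x4, takes a point from camera to tool coordinates, whose origin is the TCP and whose axes are the flange's). Camera axes: x right, y down, z forward; pixel columns grow to the right and rows downward; lengths in m; the calibration is good to about 2 mm. A picture is of the moment at which its call begins: read the wrist's pose just before it. get_calibration takes no time and is no camera call.
- r.finish_job(): hands the job in; it is judged then, once.
The state is a dict: "time_s": time; "joints": joint angles; "joint_velocities": joint speeds; "effort": joint torques, N m; "tcp_pos": TCP position; "ee_rot": TCP orientation; "wrist_force": force on the tool from outside, world axes, zero at the start; "moment": the same for the moment, N m; "gripper_width": opening from 0.0 (shut) to 1.0 (fully open); "gripper_force": force on a finger pad.
Only numpy, scipy, OpenCV 4.12 (cv2) and the standard library are available. Lean on these libraries where they do the work, as an engineer would, in place of code of your own. Each camera call takes 0.05 s, during which the arm holds its last target. There are 200 camera calls.

## Working session

There is one attempt and no reset: what is moved stays moved. The work goes in short steps, Python scripts to look and compute and a shell command to move; the robot and the scene stay as the last step left them, time stands still between calls to the robot, and variables do not carry over. Pictures are saved under pics/ and viewed, at most 10 in all, crops included, and the job is handed in when it is done.

```bash
mkdir -p pics; python3 - <<'E'
from station import r,cams
import cv2,numpy as np
s=r.sense();print(s)
a=[]
for n in("side","top","wrist"):
    c=cams.get_calibration(n);print(n,c)
    im=cams.capture(n);cv2.imwrite(f"pics/{n}0.png",im[:,:,::-1])
E
```

```text
{'time_s': 0.0, 'joints': array([ 8.36872398e+01,  2.20925086e+01,  3.81330135e-01, -3.05121991e-02,
       -6.84118047e+01, -1.48183380e+01]), 'joint_velocities': array([-0.10026422,  0.09753793, -0.00720132,  0.09032676,  0.09777228,
       -0.0241858 ]), 'effort': array([ 9.49013920e-04, -3.90668142e+01,  1.87400025e+01,  4.21974689e+00,
        1.09232203e-02, -1.95484345e-04]), 'tcp_pos': array([0.22505483, 0.5824346 , 0.22144785]), 'ee_rot': array([[ 9.32687183e-01, -3.60685580e-01, -7.28189580e-04],
       [-3.60686308e-01, -9.32684869e-01, -2.07894887e-03],
       [ 7.06754755e-05,  2.20165697e-03, -9.99997574e-01]]), 'wrist_force': array([-0.80780686, -0.42063028, -0.09426163]), 'moment': array([0.03788304, 0.00829566, 0.03577128]), 'gripper_force': 0.0, 'gripper_width': 0.9979870075436913}
side {'camera_matrix': array([[367.72615327,   0.        , 255.83752315],
       [  0.        , 367.72615327, 193.32877166],
       [  0.        ,   0.        ,   1.        ]]), 'k1': -0.058803966487771135, 'rvec': array([ 0.66624431, -2.56982786,  1.24881226]), 'tvec': array([0.52695515,
[... 206 characters left out ...]
1': -0.02669500480724767, 'rvec': array([ 2.17020622, -2.20620609,  0.0771682 ]), 'tvec': array([-0.02885795,  0.63421504,  0.92859242])}
wrist {'camera_matrix': array([[279.81928976,   0.        , 252.69515627],
       [  0.        , 279.81928976, 189.47953859],
       [  0.        ,   0.        ,   1.        ]]), 'k1': 0.014224082125542185, 'T_tool_cam': array([[ 2.24810873e-04, -9.70561514e-01, -2.40853270e-01,
         6.59293914e-02],
       [ 9.99999670e-01,  3.02992026e-05,  8.11297099e-04,
         1.30223127e-03],
       [-7.80116079e-04, -2.40853373e-01,  9.70561201e-01,
        -1.59730697e-01],
       [ 0.00000000e+00,  0.00000000e+00,  0.00000000e+00,
         1.00000000e+00]])}
```

View pics/top0.png

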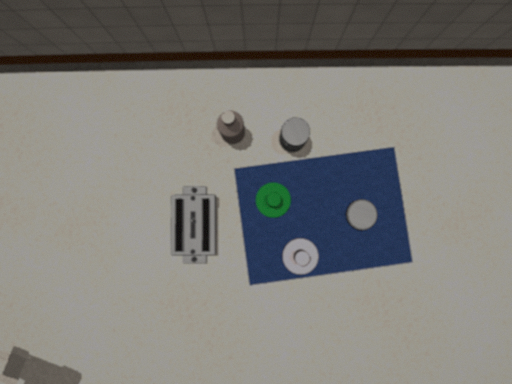

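View pics/side0.png

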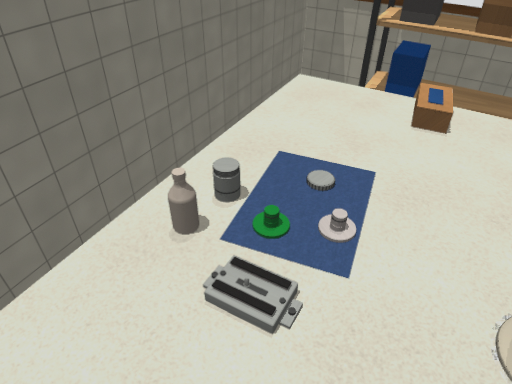

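The top view shows the bare cover at (301,257), its green look-alike at (273,200), the hubless cap at (362,215), and the station at (194,225). The bare-metal one with a hub at (301,257) fits the description. I'll confirm it in an enlarged crop.

```bash
cat > h.py <<'E'
import numpy as np,cv2
from station import r,cams
def pose(n,s=None):
    c=cams.get_calibration(n)
    if n=="wrist":
        T=np.eye(4);T[:3,:3]=s["ee_rot"];T[:3,3]=s["tcp_pos"];W=T@c["T_tool_cam"]
        R=W[:3,:3].T;t=-R@W[:3,3]
    else:
        R=cv2.Rodrigues(c["rvec"])[0];t=c["tvec"]
    return c["camera_matrix"],np.array([c["k1"],0,0,0]),R,t
def unproj(n,px,z,s=None):
    K,d,R,t=pose(n,s)
    u=cv2.undistortPoints(np.array(px,float).reshape(-1,1,2),K,d)[:,0]
    D=np.c_[u,np.ones(len(u))]@R; C=-R.T@t
    return C+D*((z-C[2])/D[:,2])[:,None]
def proj(n,P,s=None):
    K,d,R,t=pose(n,s)
    return cv2.projectPoints(np.array(P,float).reshape(-1,1,3),cv2.Rodrigues(R)[0],t,K,d)[0][:,0]
E
python3 - <<'E'
from h import *
t=cv2.imread("pics/top0.png");s=cv2.imread("pics/side0.png")
f=lambda i,x,y,w,h,W,H:cv2.resize(i[y:y+h,x:x+w],(W,H),interpolation=cv2.INTER_CUBIC)
a=np.hstack([f(t,160,180,66,90,396,540),f(t,270,225,66,90,396,540)])
cv2.imwrite("pics/c1.png",a)
b=np.hstack([f(s,200,250,105,80,420,320),f(s,300,195,75,64,375,320)])
cv2.imwrite("pics/c2.png",b)
print(unproj("top",[[301,257],[273,200]],.01),unproj("top",[[302,258]],.052),unproj("top",[[194,225]],.03))
print(unproj("side",[[337,228]],.01),unproj("side",[[339,213]],.052))
E
```

```text
[[ 0.45496637 -0.13983296  0.01      ]
 [ 0.59937512 -0.07213248  0.01      ]] [[ 0.4575492  -0.13764382  0.052     ]] [[0.5401251  0.12510523 0.03      ]]
[[ 0.45466375 -0.13173172  0.01      ]] [[ 0.45805542 -0.13664433  0.052     ]]
```

View pics/c1.png

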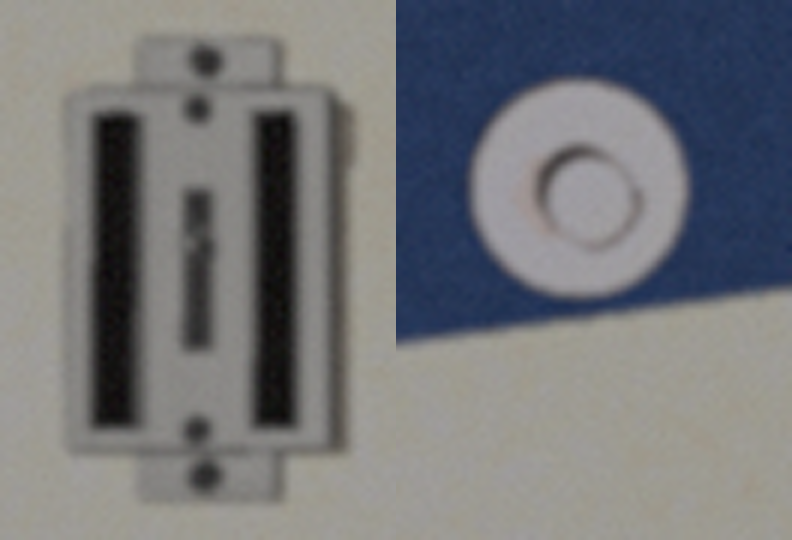

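View pics/c2.png

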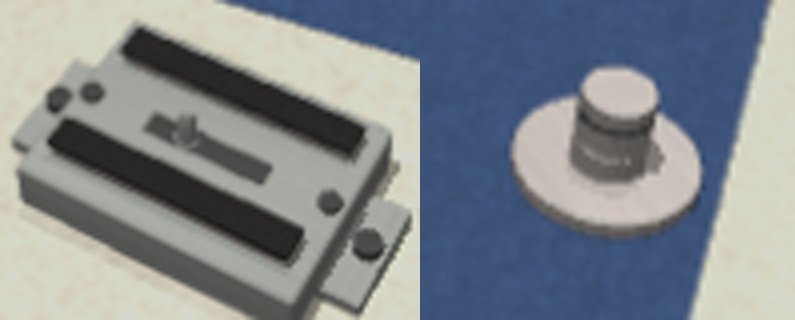

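The crop confirms it: the bare-aluminium cover with a hub is at top (301,257), and side (339,213) agrees. The pin is visible in the slot, off-centre, near side (247,280) and top (193,219). I'll move over the station for a close wrist view on the way.

```bash
python3 -m handwheel '[[[0,0,0,0.038,0.026,0,0.087],[0,0,0,0.038,0.026,0,0.087],[0,0,0,0.038,0.026,0,0.087],[0,0,0,0.038,0.026,0,0.087],[0,0,0,0.038,0.026,0,0.087],[0,0,0,0.038,0.026,0,0.087],[0,0,0,0.038,0.026,0,0.087],[0,0,0,0.038,0.026,0,0.087],[0,0,0,0.038,0.026,0,0.087],[0,0,0,0.038,0.026,0,0.087],[0,0,0,0.038,0.026,0,0.087],[0,0,0,0,0,0,0.087]]]'
python3 -m handwheel '[[[0,0,-0.88,0,0,0,0.087],[0,0,-0.88,0,0,0,0.087],[0,0,-0.88,0,0,0,0.087],[0,0,-0.88,0,0,0,0.087],[0,0,0,0,0,0,0.087],[0,0,0,0,0,0,0.087],[0,0,0,0,0,0,0.087]]]'
python3 - <<'E'
from h import *
import pickle
s=r.sense();im=cams.capture("wrist");pickle.dump(s,open("s1.pkl","wb"))
print(s["tcp_pos"],s["ee_rot"],s["time_s"])
cv2.imwrite("pics/w1r.png",im[:,:,::-1])
cv2.imwrite("pics/w1.png",cv2.resize(im[:,:,::-1],(800,600),interpolation=cv2.INTER_CUBIC))
E
```

```text
time_s: 1.35
tcp_pos: [0.5139, 0.1615, 0.222]
ee_rot: [[0.93, -0.367, -0.001], [-0.367, -0.93, -0.001], [-0.0, 0.001, -1.0]]
wrist_force: [-0.2, -0.8, 0.3]
gripper_width: 1.002
gripper_force: 0.0
time_s: 2.05
tcp_pos: [0.5119, 0.1657, 0.2225]
ee_rot: [[1.0, -0.001, -0.0], [-0.001, -1.0, -0.0], [-0.0, 0.0, -1.0]]
wrist_force: [0.1, 1.1, 0.2]
gripper_width: 1.002
gripper_force: 0.0
[0.51191686 0.16571414 0.2224804 ] [[ 9.99999299e-01 -1.17502889e-03 -1.46683453e-04]
 [-1.17503564e-03 -9.99999309e-01 -4.59417425e-05]
 [-1.46629369e-04  4.61140685e-05 -9.99999988e-01]] 2.05
```

View pics/w1.png

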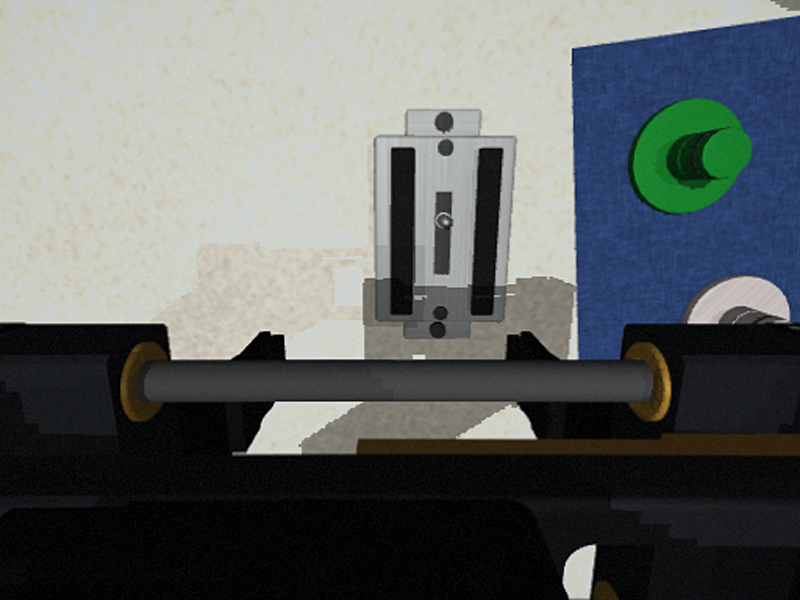

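The wrist view shows the pin tip at (444,220) of the 800-wide image. The slot runs from (443,192) to (442,274), with a pad on each side. I'll compute the poses from these.

```bash
python3 - <<'E'
from h import *
import pickle
s=pickle.load(open("s1.pkl","rb"))
k=.64
pads=np.array([[391,148],[415,149],[389,314],[412,315],[479,149],[503,149],[470,314],[495,315]])*k
P=unproj("wrist",pads,.042,s);print(P.round(4));c=P.mean(0)
d=(P[[0,1,4,5]].mean(0)-P[[2,3,6,7]].mean(0))[:2];print("wrist centre",c,"len",np.hypot(*d),"yaw",np.degrees(np.arctan2(d[1],d[0])))
S=unproj("wrist",np.array([[443.5,192],[441.5,274]])*k,.03,s);print("slot",S,S.mean(0))
print("pin wrist",unproj("wrist",[[444*k,220*k]],.05,s))
print("pin top",unproj("top",[[192.8,219.2]],.05),"slot top",unproj("top",[[192.83,211.67],[192.83,238.33]],.03))
print("pin side",unproj("side",[[200+187/4,250+116/4]],.05),"slot side",unproj("side",[[200+152/4,250+122/4],[200+266/4,250+174/4]],.03))
E
```

```text
[[0.6054 0.1668 0.042 ]
 [0.6047 0.1491 0.042 ]
 [0.4778 0.1688 0.042 ]
 [0.477  0.1502 0.042 ]
 [0.6046 0.1018 0.042 ]
 [0.6046 0.0841 0.042 ]
 [0.4778 0.1032 0.042 ]
 [0.4769 0.083  0.042 ]]
wrist centre [0.54110367 0.12586222 0.042     ] len 0.127496341099653 yaw -0.3810831357632401
slot [[0.57372575 0.12587864 0.03      ]
 [0.50839773 0.12579687 0.03      ]] [0.54106174 0.12583776 0.03      ]
pin wrist [[0.55352481 0.12713443 0.05      ]]
pin top [[0.5547881  0.12450448 0.05      ]] slot top [[0.57307394 0.12782639 0.03      ]
 [0.5074042  0.12818774 0.03      ]]
pin side [[0.55001496 0.13022375 0.05      ]] slot side [[0.57114875 0.12806085 0.03      ]
 [0.50816409 0.12807096 0.03      ]]
```

```bash
python3 -m handwheel '[[[0,0,0,-0.014,0.038,0,0.087],[0,0,0,-0.014,0.038,0,0.087],[0,0,0,-0.014,0.038,0,0.087],[0,0,0,-0.014,0.038,0,0.087],[0,0,0,-0.014,0.038,0,0.087],[0,0,0,-0.014,0.038,0,0.087],[0,0,0,-0.014,0.038,0,0.087],[0,0,0,-0.014,0.038,0,0.087],[0,0,0,0,0,0,0.087],[0,0,0,0,0,0,0.087],[0,0,0,0,0,0,0.087]]]'
python3 - <<'E'
from h import *
import pickle
s=r.sense();im=cams.capture("wrist");pickle.dump(s,open("s2.pkl","wb"))
b=im[:,:,::-1].copy()
print(s["tcp_pos"]); p=proj("wrist",[[.4568,-.138,.01],[.4568,-.138,.052]],s);print(p*1.5625)
cv2.imwrite("pics/w2.png",cv2.resize(b,(800,600),interpolation=cv2.INTER_CUBIC))
E
```

```text
time_s: 3.2
tcp_pos: [0.4004, -0.138, 0.2226]
ee_rot: [[1.0, 0.0, 0.0], [0.0, -1.0, 0.0], [0.0, -0.0, -1.0]]
wrist_force: [0.7, 0.8, 0.1]
gripper_width: 0.998
gripper_force: 0.0
[ 0.40038195 -0.13801593  0.22263631]
[[392.85304769 198.63583848]
 [392.61913072 200.0332803 ]]
```

View pics/w2.png

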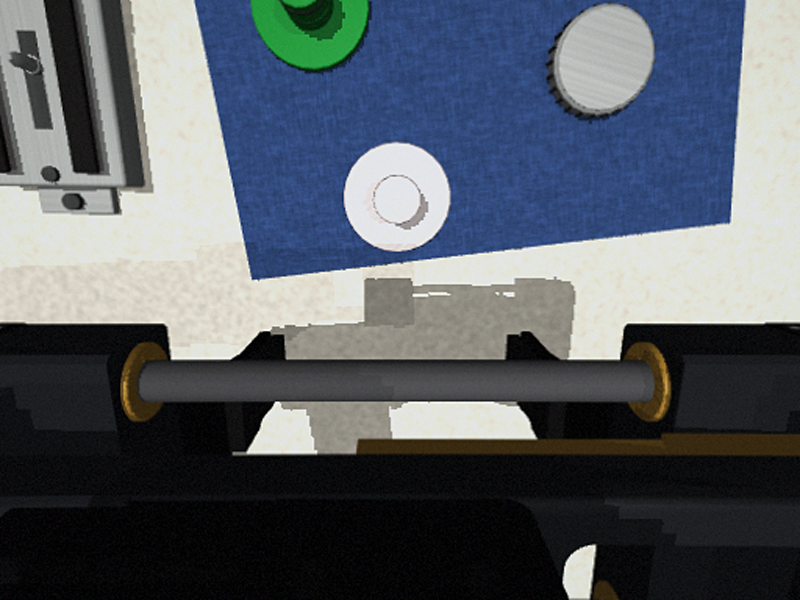

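The hub top is at (397,199) and the disc at (397,196), so the cover sits at about (0.4576, -0.141). I'll approach over it and descend.

```bash
python3 -m handwheel '[[[0,0,0,0.0286,0.0015,0,0.087],[0,0,0,0.0286,0.0015,0,0.087],[0,0,0,0,0,0.04,0.087],[0,0,0,0,0,0.04,0.087],[0,0,0,0,0,0.04,0.087],[0,0,0,0,0,0.04,0.087],[0,0,0,0,0,0.03,0.087],[0,0,0,0,0,0.01,0.087],[0,0,0,0,0,0.004,0.087],[0,0,0,0,0,0.003,0.087],[0,0,0,0,0,0.002,0.087],[0,0,0,0,0,0,0.087]]]'
python3 -m handwheel '[[[0,0,0,0,0,0,0.03],[0,0,0,0,0,0,0.03],[0,0,0,0,0,0,0.03],[0,0,0,0,0,0,0.03],[0,0,0,0,0,0,0.03],[0,0,0,0,0,0,0.03],[0,0,0,0,0,0,0.03],[0,0,0,0,0,0,0.03]]]'
```

```text
time_s: 4.45
tcp_pos: [0.458, -0.1414, 0.0145]
ee_rot: [[1.0, -0.0, 0.002], [-0.0, -1.0, 0.0], [0.002, -0.0, -1.0]]
wrist_force: [-0.1, 0.1, -0.1]
gripper_width: 1.002
gripper_force: 0.0
time_s: 5.25
tcp_pos: [0.4572, -0.1414, 0.0135]
ee_rot: [[1.0, -0.0, -0.0], [-0.0, -1.0, 0.0], [-0.0, -0.0, -1.0]]
wrist_force: [-0.2, 1.6, -0.2]
gripper_width: 0.402
gripper_force: 30.0
```

```bash
python3 -m handwheel '[[[0,0,0,0,0,-0.01,0.02],[0,0,0,0,0,-0.03,0.02],[0,0,0,0,0,-0.04,0.02],[0,0,0,0,0,-0.03,0.02],[0,0,0,0.012,-0.0382,0,0.02],[0,0,0,0.012,-0.0382,0,0.02],[0,0,0,0.012,-0.0382,0,0.02],[0,0,0,0.012,-0.0382,0,0.02],[0,0,0,0.012,-0.0382,0,0.02],[0,0,0,0.012,-0.0382,0,0.02],[0,0,0,0.012,-0.0382,0,0.02],[0,0,0,0,0,0,0.02]]]'
python3 -m handwheel '[[[0,0,0,0,0,0,0.02],[0,0,0,0,0,0,0.02],[0,0,0,0,0,0,0.02],[0,0,0,0,0,0,0.02]]]'
```

```text
time_s: 6.45
tcp_pos: [0.5428, 0.13, 0.1236]
ee_rot: [[1.0, 0.004, 0.002], [0.004, -1.0, 0.001], [0.002, -0.001, -1.0]]
wrist_force: [0.8, -0.9, -3.5]
gripper_width: 0.402
gripper_force: 30.0
time_s: 6.85
tcp_pos: [0.541, 0.1249, 0.1237]
ee_rot: [[1.0, -0.002, -0.0], [-0.002, -1.0, -0.0], [-0.0, 0.0, -1.0]]
wrist_force: [0.4, -0.5, -4.0]
gripper_width: 0.405
gripper_force: 30.0
```

```bash
python3 -m handwheel '[[[0,0,0,0,-0.001,0.02,0.02],[0,0,0,0,0,0.02,0.02],[0,0,0,0,0,0.012,0.02],[0,0,0,0,0,0.003,0.02],[0,0,0,0,0,0,0.02],[0,0,0,0,0,0,0.02],[0,0,0,0,0,0,0.02]]]'
python3 -m handwheel '[[[0,0,0,0,0,0.002,0.02],[0,0,0,0,0,0,0.02],[0,0,0,0,0,0.001,0.02],[0,0,0,0,0,0,0.02],[0,0,0,0,0,0.001,0.02],[0,0,0,0,0,0,0.02],[0,0,0,0,0,0,0.02]]]'
python3 - <<'E'
from h import *
im=cams.capture("side")[:,:,::-1]
cv2.imwrite("pics/s3.png",cv2.resize(im[200:340,160:346],(800,602))[:600])
E
```

```text
time_s: 7.55
tcp_pos: [0.5419, 0.1272, 0.0695]
ee_rot: [[1.0, -0.0, 0.002], [-0.0, -1.0, 0.001], [0.002, -0.001, -1.0]]
wrist_force: [-0.3, 0.2, -3.0]
gripper_width: 0.401
gripper_force: 30.0
time_s: 8.25
tcp_pos: [0.5413, 0.1269, 0.0645]
ee_rot: [[1.0, -0.0, -0.0], [-0.0, -1.0, -0.0], [-0.0, 0.0, -1.0]]
wrist_force: [1.0, -0.1, -3.0]
gripper_width: 0.405
gripper_force: 30.0
```

View pics/s3.png

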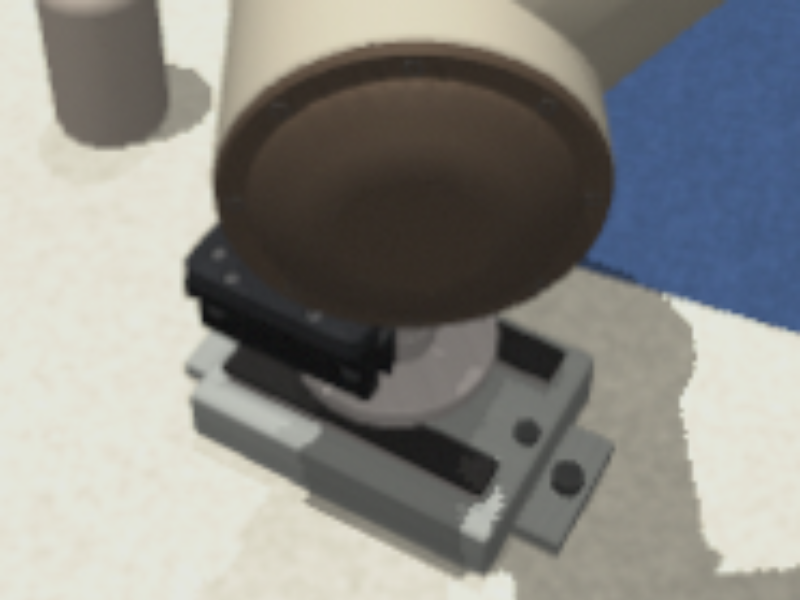

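The side view shows the cover held level in the fingers over the station, between the pads. I'll lower it to contact with the pin tip.

```bash
python3 -m handwheel '[[[0,0,0,0,0,0.001,0.02],[0,0,0,0,0,0,0.02],[0,0,0,0,0,0,0.02]]]'
python3 -m handwheel '[[[0,0,0,0,0,0.001,0.02],[0,0,0,0,0,0,0.02],[0,0,0,0,0,0,0.02]]]'
```

```text
time_s: 8.6
tcp_pos: [0.5413, 0.1269, 0.0636]
ee_rot: [[1.0, -0.0, 0.0], [-0.0, -1.0, 0.0], [0.0, -0.0, -1.0]]
wrist_force: [0.2, -0.1, -3.1]
gripper_width: 0.406
gripper_force: 30.0
time_s: 8.9
tcp_pos: [0.5414, 0.1269, 0.0632]
ee_rot: [[1.0, 0.0, 0.001], [0.0, -1.0, 0.0], [0.001, -0.0, -1.0]]
wrist_force: [-1.4, -0.3, 3.7]
gripper_width: 0.404
gripper_force: 30.0
```

Contact with the tip is at the expected height (+6.7 N). Shifting along +x.

```bash
python3 -m handwheel '[[[0,0,0,0.002,0,0,0.02],[0,0,0,0.002,0,0,0.02],[0,0,0,0,0,0,0.02],[0,0,0,0,0,0,0.02]]]'
for i in 1 2 3; do python3 -m handwheel '[[[0,0,0,0.002,0,0,0.02],[0,0,0,0,0,0,0.02],[0,0,0,0,0,0,0.02]]]'; done
```

```text
time_s: 9.3
tcp_pos: [0.5453, 0.1268, 0.0629]
ee_rot: [[1.0, -0.0, 0.0], [-0.0, -1.0, -0.0], [0.0, 0.0, -1.0]]
wrist_force: [-2.4, -0.6, 4.7]
gripper_width: 0.404
gripper_force: 30.0
time_s: 9.6
tcp_pos: [0.5478, 0.1272, 0.062]
ee_rot: [[1.0, -0.0, 0.001], [-0.0, -1.0, 0.001], [0.001, -0.001, -1.0]]
wrist_force: [0.4, 0.2, -2.4]
gripper_width: 0.4
gripper_force: 30.0
time_s: 9.9
tcp_pos: [0.5491, 0.1268, 0.062]
ee_rot: [[1.0, -0.0, -0.001], [-0.0, -1.0, -0.0], [-0.001, 0.0, -1.0]]
wrist_force: [-1.2, 0.1, -3.2]
gripper_width: 0.404
gripper_force: 30.0
time_s: 10.2
tcp_pos: [0.5513, 0.1269, 0.0625]
ee_rot: [[1.0, -0.0, -0.0], [-0.0, -1.0, 0.0], [-0.0, -0.0, -1.0]]
wrist_force: [0.7, 0.7, -3.7]
gripper_width: 0.404
gripper_force: 30.0
```

```bash
python3 -m handwheel '[[[0,0,0,0.0025,0,0,0.02],[0,0,0,0,0,0,0.02],[0,0,0,0,0,0.002,0.02],[0,0,0,0,0,0,0.02],[0,0,0,0,0,0,0.02]]]'
python3 -m handwheel '[[[0,0,0,0,0,0.002,0.02],[0,0,0,0,0,0,0.02],[0,0,0,0,0,0,0.02]]]'
```

```text
time_s: 10.7
tcp_pos: [0.5536, 0.1268, 0.0604]
ee_rot: [[1.0, -0.0, -0.0], [-0.0, -1.0, -0.0], [-0.0, 0.0, -1.0]]
wrist_force: [0.7, -0.4, -3.9]
gripper_width: 0.406
gripper_force: 30.0
time_s: 11.0
tcp_pos: [0.5537, 0.1269, 0.0585]
ee_rot: [[1.0, -0.0, -0.0], [-0.0, -1.0, -0.0], [-0.0, 0.0, -1.0]]
wrist_force: [0.4, 0.2, -3.9]
gripper_width: 0.406
gripper_force: 30.0
```

It's entering the bore with no resistance. Continuing down to the pads.

```bash
python3 -m handwheel '[[[0,0,0,0,0,0.002,0.02],[0,0,0,0,0,0,0.02],[0,0,0,0,0,0.0015,0.02],[0,0,0,0,0,0,0.02],[0,0,0,0,0,0,0.02]]]'
python3 -m handwheel '[[[0,0,0,0,0,0.001,0.02],[0,0,0,0,0,0.001,0.02],[0,0,0,0,0,0,0.02],[0,0,0,0,0,0,0.02]]]'
```

```text
time_s: 11.5
tcp_pos: [0.5538, 0.1269, 0.0555]
ee_rot: [[1.0, -0.0, 0.0], [-0.0, -1.0, 0.0], [0.0, -0.0, -1.0]]
wrist_force: [-2.1, -0.5, 1.6]
gripper_width: 0.4
gripper_force: 30.0
time_s: 11.9
tcp_pos: [0.5538, 0.1269, 0.0534]
ee_rot: [[1.0, -0.0, 0.0], [-0.0, -1.0, 0.0], [0.0, -0.0, -1.0]]
wrist_force: [-2.3, -0.1, 4.1]
gripper_width: 0.404
gripper_force: 30.0
```

```bash
python3 -m handwheel '[[[0,0,0,-0.0005,0,0.001,0.02],[0,0,0,0,0,0.001,0.02],[0,0,0,0,0,0.001,0.02],[0,0,0,0,0,0,0.02],[0,0,0,0,0,0,0.02]]]'
python3 -m handwheel '[[[0,0,0,0,0,0.001,0.02],[0,0,0,0,0,0,0.02],[0,0,0,0,0,0,0.02]]]'
python3 -m handwheel '[[[0,0,0,0,0,0.0005,0.02],[0,0,0,0,0,0,0.02],[0,0,0,0,0,0,0.02]]]'
```

```text
time_s: 12.4
tcp_pos: [0.5539, 0.127, 0.0507]
ee_rot: [[1.0, 0.0, 0.001], [0.0, -1.0, 0.0], [0.001, -0.0, -1.0]]
wrist_force: [-1.9, -1.1, 5.6]
gripper_width: 0.401
gripper_force: 30.0
time_s: 12.7
tcp_pos: [0.5539, 0.1269, 0.0499]
ee_rot: [[1.0, 0.0, 0.001], [0.0, -1.0, 0.0], [0.001, -0.0, -1.0]]
wrist_force: [-3.0, -0.7, 7.7]
gripper_width: 0.404
gripper_force: 30.0
time_s: 13.0
tcp_pos: [0.5539, 0.127, 0.0496]
ee_rot: [[1.0, 0.0, 0.001], [0.0, -1.0, 0.0], [0.001, -0.0, -1.0]]
wrist_force: [-2.4, -0.7, 8.4]
gripper_width: 0.403
gripper_force: 30.0
```

```bash
python3 -m handwheel '[[[0,0,0,0,0,0.0007,0.02],[0,0,0,0,0,0,0.02],[0,0,0,0,0,0,0.02]]]'
python3 -m handwheel '[[[0,0,0,0,0,0.0007,0.02],[0,0,0,0,0,0,0.02],[0,0,0,0,0,0,0.02],[0,0,0,0,0,0,0.02]]]'
```

```text
time_s: 13.3
tcp_pos: [0.5539, 0.127, 0.0494]
ee_rot: [[1.0, 0.001, 0.002], [0.001, -1.0, 0.0], [0.002, -0.0, -1.0]]
wrist_force: [-4.1, -0.4, 11.6]
gripper_width: 0.402
gripper_force: 30.0
time_s: 13.7
tcp_pos: [0.5539, 0.127, 0.0494]
ee_rot: [[1.0, 0.001, 0.002], [0.001, -1.0, 0.0], [0.002, -0.0, -1.0]]
wrist_force: [-5.0, -0.3, 14.4]
gripper_width: 0.404
gripper_force: 30.0
```

```bash
python3 -m handwheel '[[[0,0,0,0,0,0.0004,0.02],[0,0,0,0,0,0,0.02],[0,0,0,0,0,0,0.02],[0,0,0,0,0,0,0.02],[0,0,0,0,0,0,0.02],[0,0,0,0,0,0,0.02]]]'
python3 - <<'E'
from h import *
im=cams.capture("side")[:,:,::-1]
cv2.imwrite("pics/s4.png",cv2.resize(im[200:340,160:346],(800,602))[:600])
E
```

```text
time_s: 14.3
tcp_pos: [0.554, 0.127, 0.0494]
ee_rot: [[1.0, 0.001, 0.002], [0.001, -1.0, -0.0], [0.002, 0.0, -1.0]]
wrist_force: [-5.1, 0.2, 17.0]
gripper_width: 0.405
gripper_force: 30.0
```

View pics/s4.png

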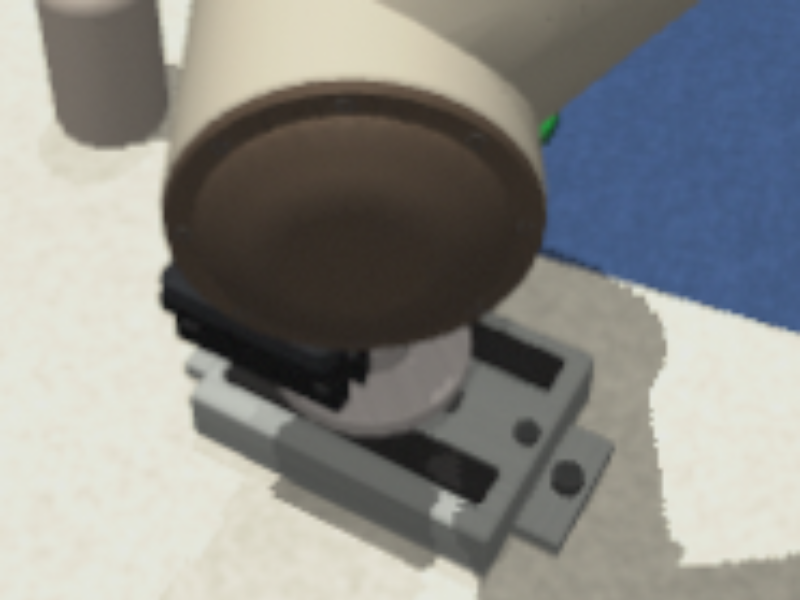

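The picture shows the cover down flat on the pads, with its disc edge at about (370,430). It is held at the stop: TCP height steady at 0.0494 m while the force rose to 17 N, after 6 mm of pad travel. Handing in.

```bash
python3 -c "
from station import r
print(r.finish_job())"
```

```text
the job is handed in; nothing more can be done
None
```

The hubbed cover is on the pin and pressed down until the pads hit their stop after about 6 mm of travel; I handed the job in at about 14 s, still gripping and pressing (about 17 N at the wrist), but no verdict came back.

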